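# Unhook the tool caddy and walk the mould back to the upstand

## Task

Clear the front of the bench for rolling slabs: slide the hanging tool caddy up until its keyholes free the two studs, lift it off the green upstand and stand it gently, upright, in the middle of the wooden ware board. Then slide the heavy plaster mould straight back, flat on the bench, nudging its near corners in turn as needed, until its far side is square and flush against the upstand, in the place below the bare studs. Leave the pots, bowls and jars where they are.

Things in the scene. Friction and masses are not known exactly. Their poses are not given: they have to be found in the camera images.
- caddy_mid (a point): Tool caddy, 0.4 kg: plywood back plate 150 wide, 150 tall, 9 thick; along the foot of its front a blue tray, 46 deep, 150 wide, 30 tall. Point: middle of the plate, 75 above the underside, mid thickness. z up the plate, x out of its back, y left. It starts hung on the studs: underside 26 above the bench (the tray stops the mould), back 0 to 3 from the upstand, leaning forward 1 or 2 degrees.
- caddy_top (a point): Middle of the plate's top edge, 75 above caddy_mid. The upper 62 of the plate is plain wood, free on both sides, to be pinched across its 9 thickness from above; at the start 66 of it stands above the upstand's top edge.
- keyhole_left (a point): Centre of the wide lower end (20 across) of the left keyhole, 45 left of and 25 below caddy_mid, mid thickness. Above it a slot 9 wide runs up to its closed top, 25 higher, which hangs on the left stud. At the start, raising the caddy 22 (18 to 25 will do) brings both heads to the wide ends; it then comes off straight away from the upstand and is clear after 20.
- keyhole_right (a point): The same for the right keyhole, 45 right of caddy_mid.
- upstand: Fixed green board 400 wide, 110 tall, 22 thick, on two feet behind it. Origin: on its front face (towards the robot), mid width, at bench level; x points through the board away from the robot, y left along it, z up. Two studs stick out of the front face 45 left and right of the middle, 98 above the bench: steel shank 6 thick, 11 long, then a brass head 14 across, 4 thick.
- mould_mid (a point): Plaster press mould: heavy white flat-bottomed block, 110 deep (its x), 140 wide (its y), 50 tall, about 0.8 kg, a round hollow 84 across and 30 deep in its top. Loose on the bench in front of the caddy, a little skewed, its far side 65 to 105 from the upstand's face. Point: its centre, 25 above the bench. Takes some 3 to 8 N to push.
- mould_far_left (a point): The mould's far left upright edge (x +55, y +70 from its centre), at mid height.
- mould_far_right (a point): The mould's far right upright edge (x +55, y -70 from its centre), at mid height.
- ware_board: A light wooden ware board lying fixed on the bench to the left or right of the robot, 200 (x) by 220 (y) and 18 thick. Origin: middle of its underside; the caddy stands on its top, 18 above the bench.
- wheel_pot: The unfired brown clay pot, 110 wide and 85 tall, standing on the banding wheel. Origin: middle of its underside. Leave alone.
- glaze_jar: An amber glass jar with a white cap, 52 wide and 85 tall, standing in front of the upstand, about 165 to the left of its middle. Origin: middle of its underside. Leave alone.
- small_bowl: A small terracotta bowl, 68 wide and 40 tall, standing in front of the upstand, about 165 to the right of its middle. Origin: middle of its underside. Leave alone.
- bowl_left: A large terracotta bowl, 150 wide and 70 tall, well to the left. Origin: middle of its underside. Leave alone.
- bowl_right: A large pale clay bowl, 156 wide and 75 tall, well to the right. Origin: middle of its underside. Leave alone.

How it is judged (in metres and radians):
On the way, in this order (a step that is already met when the one before it is completed fails the run):
1. the caddy has come off both studs, away from the upstand (x of caddy_mid in the frame of upstand below -0.04 m), for 0.1 s.
2. the caddy stands upright in the middle of the ware board, let go (horizontal distance between caddy_mid and ware_board below 0.055 m and z of caddy_mid in the frame of ware_board between 0.088 and 0.098 m and angle between caddy_mid's own z axis and vertical below 0.1 rad and contact force between caddy and the fingers below 0.3 N), for 0.2 s.
At the end, for the whole second after the job is handed in: The caddy stands upright (within 0.1 rad) on the ware board, its centre within 55 mm of the board's middle, and the mould lies on the bench with both far edges within 6 mm of the upstand's front face and its centre within 40 mm of the upstand's middle; both at rest (horizontal distance between caddy_mid and ware_board below 0.055 m and z of caddy_mid in the frame of ware_board between 0.088 and 0.098 m and angle between caddy_mid's own z axis and vertical below 0.1 rad and x of each of mould_far_left, mould_far_right in the frame of upstand above -0.006 m and y of mould_mid in the frame of upstand between -0.04 and 0.04 m and linear speed of each of caddy, mould below 0.02 m/s); the robot touches nothing.
It fails at once if a pot, bowl or jar was shifted by more than 25 mm (distance of any of wheel_pot, glaze_jar, small_bowl, bowl_left, bowl_right from where it was at the start of the episode above 0.025 m).
It fails at once if the mould was lifted or tipped off the bench (more than 12 mm or 0.2 rad) (height (world z) of mould_mid above 0.037 m or angle between mould_mid's own z axis and vertical above 0.2 rad).
It fails at once if the caddy was tipped over (more than 0.6 rad) (angle between caddy_mid's own z axis and vertical above 0.6 rad).
It fails at once if the caddy was banged down on the ware board (more than 150 N) (contact force between caddy and ware_board above 150 N).
It fails at once if the caddy was let go in the air, more than 20 mm above where it stands on the board (x of caddy_mid in the frame of upstand below -0.05 m and z of caddy_mid in the frame of ware_board above 0.113 m and contact force between caddy and the fingers below 0.1 N).
It also fails if it takes over 64 s, if anything falls off the work surface, if the arm or the gripper's body presses on something with over 40 N, if the wrist force passes 120 N, or if a joint passes its speed limit or range.

## Robot

A 6-joint arm with a two-finger parallel gripper is mounted at the origin on the work surface. World frame = base frame: x ahead of the robot, y to its left, z up, the work surface at z = 0. Lengths are in mm, angles in rad, forces in N, time in s.
With the tool pointing down it reaches from about 325 to 875 mm from the base axis. Payload 4.4 kg.
Tool frame: the origin (TCP) lies on the centre line of the jaws, within the pads' length; the fingertips stand ahead of it and the grasp point (between the pads) lies 8 mm behind it (ctrl.tcp_to_tips is the z of the fingertips in the tool frame, in mm); z points along the fingers, y is the line along which they close (so a half turn about z gives the same grasp; the last joint's range is limited). The gripper opens to 85 mm and grips with 20 to 120 N. Pads are 22 mm wide; open, the fingers measure 114 mm over their backs; the gripper's body (76 mm by 85 mm) begins 54 mm behind the grasp point. The pads swing forward as they close: fully open they stand 13 mm farther back than shut.
Start: joints at [-1.359, 0.207, 1.542, -0, 1.393, -0.15], TCP at [203.514, -537.782, 242.282] pointing down, gripper open.
Joint ranges: [-2.73, 2.73], [-0.86, 2.22], [0.23, 2.46], [-1.11, 4.25], [0.08, 2.63], [-2.82, 2.82]. Speed limits (rad/s): [2.79, 2.79, 3.14, 3.14, 3.14, 3.14].

## Interface

Orientations are given as a unit quaternion [w, x, y, z].
In Python, from workcell import observe, optics, sign_off, ctrl gives the robot as it stands.
- The arm moves only by the tool play_rows, never from a script. Its argument "series" is one flat list of numbers, 4 for each row, row after row: the shift along the tool's x, y, z each as a share of 0.02 m, from -1 to 1, then the turn about the tool's z as a share of 4 degrees, from -1 to 1. In form: [x, y, z, roll, x, y, z, roll, ...]. A call has 1 to 20 rows; each row shifts and turns the commanded pose from where the row before left it, along the tool's axes as they then stand; what a row does not reach is not made up. A row lasts 1/12 s, in which the tool goes at most 41.7 mm and 7.16 degrees, less where a joint would pass 70% of its speed; a pose out of reach is approached as far as the arm can. A call with a number of a shift or a turn outside -1 to 1 is refused whole. A call with a gripper value outside its range is refused whole. "jaw" is the opening, from 0 (shut) to 1 (fully open), set as the call begins (left out, the last holds). The fingers move at their own pace and stop on an object; the grip force is fixed at half the most. Time passes only in rows, so rows that do not move let the fingers close. It gives the time, the measured TCP pose, the force, the opening and the grip force at its end, in the units of the state.
- observe(): the state, without advancing time (a new reading comes with each control period).
- optics.capture(name): name is "side" or "top" or "wrist"; returns (picture, depth): 384x512x3 uint8, red, green, blue; 384x512 float32, mm along the optical axis (not along the pixel's ray), 0 where there is no reading.
- optics.camera_info(name): a dict with "fx", "fy", "cx", "cy" (pixels), "k1" (the pictures are not rectified: a ray, as slopes to the right and down, at radius r is drawn at 1 + k1 r^2 times it, then the intrinsics apply), "pose" (4x4, takes a point from camera to world coordinates). Camera axes: x right, y down, z forward; pixel columns grow to the right and rows downward; lengths in mm; the calibration is good to about 2 mm. A picture is of the moment at which its call begins: read the wrist's pose just before it. camera_info takes no time and is no camera call; for the wrist camera it gives the pose at the moment of the call.
- sign_off(): hands the job in; it is judged then, once.
Trained networks look in the newest picture that a camera, given by its name, has taken for a name from the list of things; names that differ only in an ending like _2 or _b are one class to them, and where a whole thing is asked for, a point or a joint stands for the part that bears it (a point fixed in the world has none). Each returns a list of dicts, best first, with "p" (0 to 1); they miss things now and then, are a little off and sometimes report something else, mostly with a low value. They report only what shows in the picture. A call takes as long as a camera call.
- optics.silhouettes(camera, target): "region" (384x512 bool, what is visible of it) and "rect" ([centre column, centre row, width, height] in pixels, round what is visible of it).
- optics.spot_point(camera, target): "uv" ([column, row] in pixels: a listed point, or the origin of a listed thing).
The state is a dict: "t": time; "qpos": joint angles; "qvel": joint speeds; "joint_torque": joint torques, N m; "tcp_pos": TCP position; "tcp_rot": TCP orientation; "ft_force": force on the tool from outside, world axes, zero at the start; "moment": the same for the moment, N m; "opening": finger opening in mm; "finger_force": force on a finger pad.
Only numpy, scipy, OpenCV 4.12 (cv2) and the standard library are available. Lean on these libraries where they do the work, as an engineer would, in place of code of your own. Each camera call takes 0.05 s, during which the arm holds its last target. There are 200 camera calls.

## Working session

There is one attempt and no reset: what is moved stays moved. The work goes in short steps, Python scripts to look and compute and a tool call to move; the robot and the scene stay as the last step left them, time stands still between calls to the robot, and variables do not carry over. Pictures are saved under pics/ and viewed, at most 10 in all, crops included, and the job is handed in when it is done.

Besides the shell and the picture viewer there is one more tool, called after "Emit:" as name(argument=value, ...) on one line, values as JSON. play_rows: Moves the arm, as the interface text tells. Shift numbers are shares of 0.02 m and turn numbers shares of 4 degrees, none past 1 either way. Its arguments: {"type":"object","properties":{"series":{"type":"array"},"jaw":{"type":"number"}},"required":["series"]}

```bash
ls; mkdir -p pics; cat > h.py <<'E'
import numpy as np, cv2
from workcell import observe, optics, sign_off, ctrl
def ray(cam,uv,info=None):
    i=info or optics.camera_info(cam)
    d=np.array([(uv[0]-i['cx'])/i['fx'],(uv[1]-i['cy'])/i['fy']]); s=d.copy()
    for _ in range(20): s=d/(1+i['k1']*(s@s))
    P=np.array(i['pose']); return P[:3,3],P[:3,:3]@np.array([s[0],s[1],1])
def atz(cam,uv,z,info=None):
    o,r=ray(cam,uv,info); return o+r*(z-o[2])/r[2]
def cloud(cam,depth,info=None):
    i=info or optics.camera_info(cam)
    v,u=np.mgrid[0:384,0:512]; K=np.array([[i['fx'],0,i['cx']],[0,i['fy'],i['cy']],[0,0,1]])
    d=np.stack([(u-i['cx'])/i['fx'],(v-i['cy'])/i['fy']],-1); s=d.copy()
    for _ in range(20): s=d/(1+i['k1']*(s**2).sum(-1,keepdims=True))
    c=np.concatenate([s,np.ones((384,512,1))],-1)*depth[...,None]
    P=np.array(i['pose']); return c@P[:3,:3].T+P[:3,3]
def save(n,p): cv2.imwrite('pics/'+n,cv2.cvtColor(p,cv2.COLOR_RGB2BGR))
E
cat > a.py <<'E'
from h import *
np.set_printoptions(precision=1,suppress=True)
print(observe(), ctrl.tcp_to_tips)
ims=[]
for cam in ['top','side']:
    p,d=optics.capture(cam); ims.append(p); i=optics.camera_info(cam); print(cam,np.array(i['pose']))
    C=cloud(cam,d); np.save(cam+'.npy',C)
    for n,z in [('caddy_top',176),('caddy_mid',101),('upstand',0),('mould_mid',25),('mould_far_left',25),('mould_far_right',25),('ware_board',0),('glaze_jar',0),('small_bowl',0),('wheel_pot',100),('bowl_left',0),('bowl_right',0)]:
        r=optics.spot_point(cam,n)
        for q in r[:1]: print(n,round(q['p'],2),np.array(q['uv']),atz(cam,q['uv'],z))
    for n in ['caddy_mid','mould_mid','upstand','ware_board']:
        r=optics.silhouettes(cam,n)
        for q in r[:1]:
            print('sil',n,round(q['p'],2),np.array(q['rect'])); np.save(f'{cam}_{n}.npy',q['region'])
save('top.png',ims[0]); save('side.png',ims[1])
E
python3 a.py
```

```text
pics
{'t': 0.0, 'qpos': array([-1.4,  0.2,  1.5, -0. ,  1.4, -0.2]), 'qvel': array([ 0.,  0., -0., -0., -0.,  0.]), 'joint_torque': array([  0. , -38.3, -29.2,  -0. ,   0. ,   0. ]), 'tcp_pos': array([ 203.4, -537. ,  241.1]), 'tcp_rot': array([-0. ,  1. ,  0.2, -0. ]), 'ft_force': array([-0.3,  0.5,  0.5]), 'moment': array([ 0., -0.,  0.]), 'finger_force': 0.0, 'opening': 85.57546975642336} 11.0
top [[  -0.    -1.     0.1  448.7]
 [  -1.     0.    -0.    22.3]
 [   0.    -0.1   -1.  1292.2]
 [   0.     0.     0.     1. ]]
caddy_top 0.81 [251.1 147.2] [679.5  22.1 176. ]
caddy_mid 0.72 [248.  151.3] [683.1  31.4 101. ]
upstand 0.96 [249.7 154.8] [691.7  27.    0. ]
mould_mid 0.81 [252.2 201.7] [541.7  22.5  25. ]
mould_far_left 0.95 [225.  184.6] [596.1 104.6  25. ]
mould_far_right 0.86 [275.4 182. ] [600.7 -50.   25. ]
ware_board 0.93 [369.9 245.2] [ 398.9 -341.2    0. ]
glaze_jar 0.6 [202.7 168.6] [651.1 175.4   0. ]
small_bowl 0.72 [301.1 175.4] [ 622.7 -132.8    0. ]
wheel_pot 0.82 [153.  251.7] [399.7 308.7 100. ]
bowl_left 0.82 [132.3 164.3] [670.3 397.8   0. ]
bowl_right 0.77 
[... 380 characters left out ...]
  26.1 176. ]
caddy_mid 0.71 [217.7 203.1] [679.5  29.9 101. ]
upstand 0.95 [217.3 216.3] [691.3  11.3   0. ]
mould_mid 0.57 [258.1 214.6] [549.8  17.2  25. ]
mould_far_left 0.74 [241.3 233.3] [601.8  94.1  25. ]
mould_far_right 0.74 [241.5 200.1] [610.  -42.6  25. ]
ware_board 0.95 [299.7 144.9] [ 400.2 -342.4    0. ]
small_bowl 0.67 [306.6 291.8] [392.2 281.4   0. ]
wheel_pot 0.83 [308.3 292.9] [396.8 332.1 100. ]
bowl_left 0.86 [211.9 329.3] [667.4 407.9   0. ]
bowl_right 0.97 [230.8 135.9] [ 676.4 -385.3    0. ]
sil caddy_mid 0.62 [222.7 205.2  27.   64.2]
sil mould_mid 0.68 [259.8 217.6  38.1  39.6]
sil upstand 0.86 [201.6 211.2  50.1 117.3]
sil ware_board 0.85 [302.  144.7  56.3  41.5]
```

```bash
cat > b.py <<'E'
from h import *
np.set_printoptions(precision=1,suppress=True)
C=np.load('top.npy')
def rect(P): 
    r=cv2.minAreaRect(P[:,:2].astype(np.float32)); return np.array(r[0]),np.array(r[1]),r[2]
def zone(x0,x1,y0,y1,z0,z1):
    m=(C[...,0]>x0)&(C[...,0]<x1)&(C[...,1]>y0)&(C[...,1]<y1)&(C[...,2]>z0)&(C[...,2]<z1); return C[m]
P=zone(480,640,-90,130,42,60); print('mould',len(P),rect(P),np.median(P[:,2]))
P=zone(620,780,-90,150,160,190); print('caddytop',len(P),P.mean(0),P.min(0),P.max(0)); print(np.polyfit(P[:,1],P[:,0],1))
P=zone(620,800,-250,280,102,118); print('upstand',len(P),P.mean(0),P.min(0),P.max(0)); Q=P[(P[:,2]<116)];print(rect(Q))
P=zone(260,540,-500,-200,12,25); print('board',len(P),rect(P),np.median(P[:,2]))
print('jar',zone(560,700,130,230,70,95).mean(0)); P=zone(560,700,-190,-95,25,48);print('bowl',rect(P),P.min(0),P.max(0))
p=cv2.imread('pics/top.png'); c=cv2.resize(p[100:300,110:430],(800,500)); cv2.imwrite('pics/topc.png',c)
p=cv2.imread('pics/side.png'); c=cv2.resize(p[100:330,160:380],(574,600),interpolation=cv2.INTER_CUBIC); cv2.imwrite('pics/sidec.png',c)
E
python3 b.py
```

```text
mould 1203 (array([564.3,  25.4]), array([154.6, 144.8]), 1.3863708972930908) 50.21385711651351
caddytop 231 [681.2  27.2 173.8] [672.4 -46.3 160.3] [690.7  99.  180.9]
[  0.1 679.3]
upstand 899 [699.7  26.1 109.6] [ 670.4 -172.3  102.1] [799.8 222.8 117.6]
(array([721. ,  28.1]), array([408.5,  98.8]), 80.7033462524414)
board 4512 (array([ 401.5, -336.9]), array([200.1, 221.5]), 2.955885171890259) 18.343449944346048
jar [661.6 180.6  83.9]
bowl (array([ 636.7, -133.3]), array([76.8, 86.2]), 88.57359313964844) [ 593.3 -172.7   25. ] [680.6 -96.   47. ]
```

View pics/topc.png

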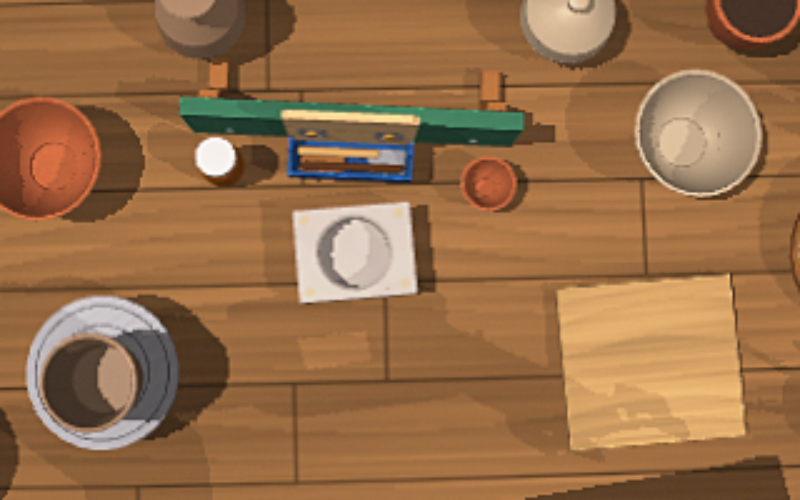

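View pics/sidec.png

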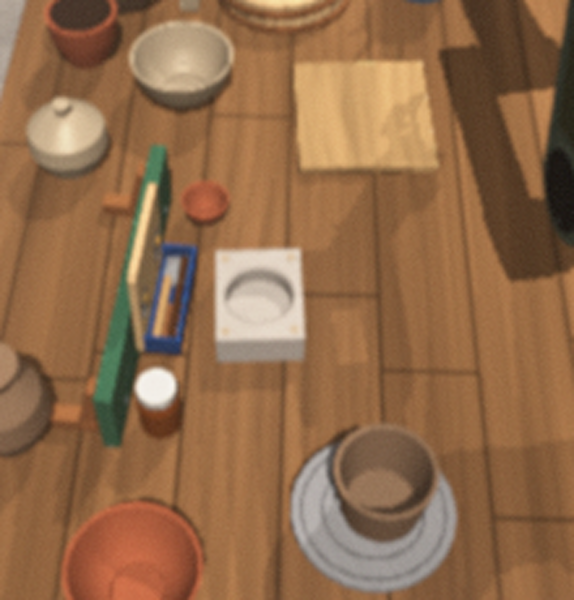

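The top view shows the hung caddy at crop (350,145) on the green upstand. The mould in front, at (355,252), is skewed the opposite way to the upstand, and the ware board is at (650,362). The jar at (217,158) and the small bowl at (489,183) flank the mould's lane. I'll now fit the edges more precisely.

```bash
cat > c.py <<'E'
from h import *
np.set_printoptions(precision=2,suppress=True)
C=np.load('top.npy'); im=cv2.cvtColor(cv2.imread('pics/top.png'),cv2.COLOR_BGR2HSV)
g=(im[...,0]>60)&(im[...,0]<95)&(im[...,1]>80)
m=g&(abs(C[...,2]-110)<3)&(C[...,0]>620); P=C[m]
print('up',len(P),P.min(0),P.max(0)); f=np.polyfit(P[:,1],P[:,0],1); print(f,np.degrees(np.arctan(f[0])))
r=P[:,0]-np.polyval(f,P[:,1]); print(np.percentile(r,[2,10,50,90,98]))
m=(C[...,2]>165)&(C[...,2]<182)&(C[...,0]>640)&(C[...,0]<720)&(abs(C[...,1]-27)<90);P=C[m]
f=np.polyfit(P[:,1],P[:,0],1);print('cad',len(P),f,np.degrees(np.arctan(f[0])),P.min(0),P.max(0),P.mean(0)); r=P[:,0]-np.polyval(f,P[:,1]); print(np.percentile(r,[2,50,98]))
# mould top via silhouette + pixels on plane z=50
S=np.load('top_mould_mid.npy').astype(np.uint8)
wm=((im[...,1]<60)&(im[...,2]>150)).astype(np.uint8)
wm[:178]=0;wm[225:]=0;wm[:,:222]=0;wm[:,282:]=0
for nm,M in (('sil',S),('white',wm)):
    c=max(cv2.findContours(M,cv2.RETR_EXTERNAL,cv2.CHAIN_APPROX_NONE)[0],key=cv2.contourArea)[:,0]
    w=np.array([atz('top',p,50.)[:2] for p in c.astype(float)])
    print(nm,cv2.minAreaRect(w.astype(np.float32)))
m=(abs(C[...,2]-50)<5)&(abs(C[...,0]-560)<110)&(abs(C[...,1]-25)<100); m[:178]=0
P=C[m&(abs(C[...,2]-50)<3)]; print('depth z50',np.percentile(P,[1,50,99],axis=0),cv2.minAreaRect(P[:,:2].astype(np.float32)))
# board sides
E
python3 c.py
```

```text
up 584 [ 677.75 -171.86  107.01] [722.49 222.02 112.99]
[  0.07 699.17] 3.8205328911897714
[-11.63  -9.18   1.02   7.79   9.18]
cad 215 [  0.07 679.52] 3.9749537867279967 [672.4  -46.02 165.02] [690.75  99.04 180.87] [681.39  26.88 174.62]
[-4.29 -0.23  5.15]
sil ((542.8130493164062, 23.305164337158203), (111.39447021484375, 139.99362182617188), 3.4123175144195557)
white ((543.2732543945312, 24.482479095458984), (109.95420837402344, 141.33926391601562), 3.420238971710205)
depth z50 [[488.35 -45.66  47.08]
 [546.25  24.22  49.99]
 [598.65  94.05  52.92]] ((543.4691162109375, 23.382495880126953), (109.86457824707031, 140.01113891601562), 3.4353535175323486)
```

```bash
cat >> h.py <<'E'
def head():
    o=observe(); w,x,y,z=o['tcp_rot']
    X=np.array([1-2*(y*y+z*z),2*(x*y+z*w),2*(x*z-y*w)])
    return o,np.degrees(np.arctan2(X[1],X[0]))
def plan(tx,ty,tz,yaw=None):
    o,a=head(); p=np.array(o['tcp_pos']); d=np.array([tx,ty,tz])-p
    t=np.radians(a); X=np.array([np.cos(t),np.sin(t)]); Y=np.array([np.sin(t),-np.cos(t)])
    print('t %.2f tcp'%o['t'],p.round(1),'head %.2f'%a,'q',np.round(o['qpos'],2),'F',np.round(o['ft_force'],1),'open %.1f'%o['opening'])
    print('d',d.round(1),'tool mm',np.round([d[:2]@X,d[:2]@Y,-d[2]],1),'shares',np.round([d[:2]@X/20,d[:2]@Y/20,-d[2]/20],3), 'roll deg',None if yaw is None else round(-(yaw-a),2))
E
python3 -c "
from h import *
plan(600,27,240,86.15)
i=optics.camera_info('wrist');print(np.array(i['pose']).round(2))"
```

```text
t 1.70 tcp [ 203.5 -537.8  242.3] head 20.73 q [-1.36  0.21  1.54  0.    1.39 -0.15] F [1.  0.5 0.3] open 85.6
d [396.5 564.8  -2.3] tool mm [ 570.7 -387.8    2.3] shares [ 28.536 -19.392   0.113] roll deg -65.42
[[ 3.5000e-01 -9.0000e-01 -2.6000e-01  2.6742e+02]
 [-9.4000e-01 -3.4000e-01 -1.0000e-01 -5.1222e+02]
 [-0.0000e+00  2.7000e-01 -9.6000e-01  3.7355e+02]
 [ 0.0000e+00  0.0000e+00  0.0000e+00  1.0000e+00]]
```

Emit:
play_rows(series=[0,0,0,-1,0,0,0,-1,0,0,0,-1,0,0,0,-1,0,0,0,-1,0,0,0,-1,0,0,0,-1,0,0,0,-1,0,0,0,-1,0,0,0,-1,0,0,0,-1,0,0,0,-1,0,0,0,-1,0,0,0,-1,0,0,0,-1,0,0,0,-1,0,0,0,-0.355], jaw=0.6)

```text
t: 3.12
tcp_pos: [203.5, -537.8, 242.3]
tcp_rot: [0.0, 0.73, 0.684, -0.0]
ft_force: [0.9, 0.9, -0.4]
opening: 51.3
finger_force: 0.0
```

Emit:
play_rows(series=[1,0.73,0,0,1,0.73,0,0,1,0.73,0,0,1,0.73,0,0,1,0.73,0,0,1,0.73,0,0,1,0.73,0,0,1,0.73,0,0,1,0.73,0,0,1,0.73,0,0,1,0.73,0,0,1,0.73,0,0,1,0.73,0,0,1,0.73,0,0,1,0.73,0,0])

```text
t: 4.37
tcp_pos: [442.9, -252.2, 242.5]
tcp_rot: [0.0, 0.731, 0.683, 0.0]
ft_force: [1.1, -0.5, -0.3]
opening: 51.3
finger_force: 0.0
```

Emit:
play_rows(series=[1,0.73,0,0,1,0.73,0,0,1,0.73,0,0,1,0.73,0,0,1,0.73,0,0,1,0.73,0,0,1,0.73,0,0,1,0.73,0,0,1,0.73,0,0,1,0.73,0,0,1,0.73,0,0,1,0.73,0,0,1,0.73,0,0,1,0.73,0,0,0,0,0,0,0,0,0,0])

```text
t: 5.7
tcp_pos: [665.2, 13.5, 241.8]
tcp_rot: [-0.0, 0.73, 0.683, -0.0]
ft_force: [-0.6, 0.4, 0.0]
opening: 51.4
finger_force: 0.0
```

```bash
cat > w.py <<'E'
from h import *
import sys
plan(681.4,27,242,86.15)
i=optics.camera_info('wrist'); p,d=optics.capture('wrist'); C=cloud('wrist',d,i); np.save('wrist.npy',C); save(sys.argv[1],p)
im=cv2.cvtColor(p,cv2.COLOR_RGB2HSV)
m=(C[...,2]>160)&(C[...,2]<184)&(abs(C[...,0]-681)<25)&(abs(C[...,1]-27)<90)&(d>0);P=C[m]
if len(P):
    T=P[P[:,2]>np.percentile(P[:,2],80)-3]
    print('plate',len(P),np.percentile(T,[1,50,99],axis=0).round(1)); f=np.polyfit(T[:,1],T[:,0],1);print(f,np.polyval(f,27),np.percentile(T[:,0]-np.polyval(f,T[:,1]),[2,50,98]))
g=(im[...,0]>60)&(im[...,0]<95)&(im[...,1]>80)&(abs(C[...,2]-110)<2)&(C[...,0]>620);P=C[g]
if len(P):
    f=np.polyfit(P[:,1],P[:,0],1);print('up',len(P),f,np.polyval(f,25),np.percentile(P[:,0]-np.polyval(f,P[:,1]),[1,50,99]),P.min(0),P.max(0))
E
python3 w.py w1.png
```

```text
t 5.70 tcp [665.2  13.5 241.8] head 86.24 q [-0.11  0.4   1.3  -0.    1.45 -0.04] F [-0.6  0.4  0. ] open 51.4
d [16.2 13.5  0.2] tool mm [14.5 15.3 -0.2] shares [ 0.727  0.763 -0.01 ] roll deg 0.09
plate 2465 [[675.3 -39.6 173.2]
 [684.1  38.2 175.5]
 [691.8  99.1 177. ]]
[6.91960443e-02 6.81635660e+02] 683.5039536605482 [-4.40643549 -0.01468944  4.3044864 ]
up 5471 [6.58179640e-02 7.01180899e+02] 702.8263478195418 [-11.62810258   0.23379296   9.07155648] [ 679.34106115 -141.76665847  108.00228953] [722.27645347 175.05457971 111.998343  ]
```

View pics/w1.png

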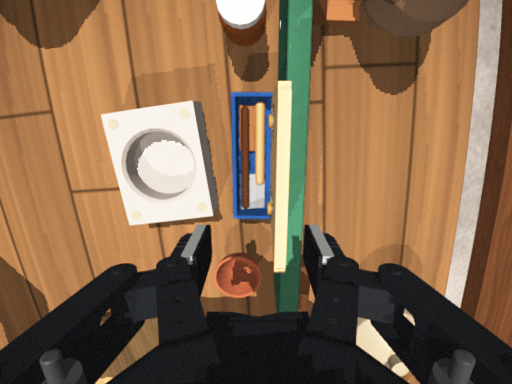

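The wrist view shows the plate edge-on at columns 275–292, rows 82–270, with open fingers at (197,240) and (320,240) straddling its line. Wrist and top cameras agree to 2 mm. I'll centre the tool and descend.

Emit:
play_rows(series=[0.73,0.86,0,0,0,0,0,0,0,0,0,0])

```text
t: 6.0
tcp_pos: [682.7, 25.1, 242.1]
tcp_rot: [-0.0, 0.731, 0.683, -0.0]
ft_force: [-0.9, 0.4, -0.2]
opening: 51.2
finger_force: 0.0
```

Emit:
play_rows(series=[0,0,0.8,0,0,0,0.8,0,0,0,0.8,0,0,0,0.8,0,0,0,0.8,0,0,0,0.8,0,0,0,0.5,0,0,0,0,0,0,0,0,0])

```text
t: 6.75
tcp_pos: [682.3, 25.2, 136.0]
tcp_rot: [-0.0, 0.731, 0.683, -0.001]
ft_force: [0.1, -0.3, -0.5]
opening: 51.3
finger_force: 0.0
```

```bash
python3 w.py w2.png
```

```text
t 6.75 tcp [682.3  25.2 136. ] head 86.10 q [-0.09  0.52  1.34 -0.    1.28 -0.02] F [ 0.1 -0.3 -0.5] open 51.3
d [ -0.9   1.8 106. ] tool mm [   1.7   -1.1 -106. ] shares [ 0.086 -0.053 -5.301] roll deg -0.05
plate 5822 [[658.   17.3 173.2]
 [686.2  64.4 175.5]
 [692.3 100.5 178.5]]
[8.37229113e-02 6.80725807e+02] 682.9863252604694 [-4.31582152  0.26660879  4.67023452]
up 10009 [5.88892834e-02 7.01406045e+02] 702.8782772669936 [-10.50093917  -0.01251609   9.91295704] [690.01489635 -40.23756706 108.00211823] [721.01670698 150.81195016 111.81625581]
```

View pics/w2.png

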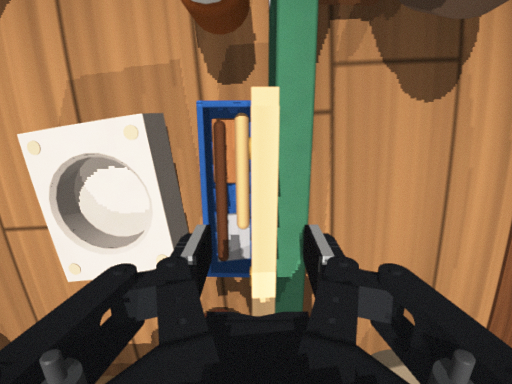

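The plate's top edge, at column 265, sits centred between the fingers, whose tips are at (205,240) and (315,240). Closing now.

Emit:
play_rows(series=[0.08,0.03,0,0,0,0,0,0,0,0,0,0,0,0,0,0,0,0,0,0,0,0,0,0,0,0,0,0,0,0,0,0,0,0,0,0,0,0,0,0,0,0,0,0,0,0,0,0], jaw=0)

```text
t: 7.8
tcp_pos: [685.0, 27.4, 137.5]
tcp_rot: [0.001, 0.73, 0.683, 0.001]
ft_force: [2.7, -0.0, 5.9]
opening: 8.6
finger_force: 60.2
```

Emit:
play_rows(series=[0,0,-0.185,0,0,0,-0.185,0,0,0,-0.185,0,0,0,-0.185,0,0,0,-0.185,0,0,0,-0.185,0,0,0,0,0,0,0,0,0])

```text
t: 8.47
tcp_pos: [681.0, 27.5, 155.5]
tcp_rot: [-0.003, 0.73, 0.683, -0.003]
ft_force: [-0.3, -0.1, -3.6]
opening: 8.3
finger_force: 59.7
```

```bash
python3 -c "
from h import *
import time
plan(660,27,160,86.15)
for c in ['top']:
  i=optics.camera_info(c);p,d=optics.capture(c);C=cloud(c,d,i)
  for n in ['keyhole_left','keyhole_right','caddy_top']:
    for q in optics.spot_point(c,n)[:1]: print(n,q['p'],q['uv'],atz(c,q['uv'],198 if 'top' in n else 98))
o=observe();print(o['tcp_pos'],o['ft_force'],o['moment'],o['finger_force'])
"
```

```text
t 8.47 tcp [681.   27.5 155.5] head 86.15 q [-0.09  0.51  1.33 -0.    1.32 -0.02] F [-0.3 -0.1 -3.6] open 8.3
d [-21.   -0.5   4.5] tool mm [ -2.  -20.9  -4.5] shares [-0.098 -1.044 -0.225] roll deg 0.0
keyhole_left 0.69 [237.1, 153.9] [676.70687908  63.25990864  98.        ]
keyhole_right 0.56 [263.9, 156.0] [668.81172214 -14.52621859  98.        ]
caddy_top 0.91 [250.5, 146.3] [677.42323624  23.6809381  198.        ]
[682.27081109  27.55829112 156.91757938] [ 0.33330073  0.74061834 -3.12709418] [-0.02406259 -0.0221697   0.01789021] 59.69792425632477
```

Emit:
play_rows(series=[0,0,-0.05,0,0,0,0,0])

```text
t: 8.83
tcp_pos: [683.4, 27.5, 159.4]
tcp_rot: [-0.0, 0.73, 0.683, -0.0]
ft_force: [0.9, 0.3, -3.8]
opening: 8.6
finger_force: 59.7
```

Emit:
play_rows(series=[0,-0.2,0,0,0,-0.2,0,0,0,-0.1,0,0,0,0,0,0])

```text
t: 9.17
tcp_pos: [673.0, 28.3, 159.5]
tcp_rot: [-0.0, 0.73, 0.683, -0.0]
ft_force: [1.2, 0.1, -3.7]
opening: 8.2
finger_force: 59.5
```

Emit:
play_rows(series=[0,-0.2,0,0,0,-0.2,0,0,0,-0.15,0,0,0,0,0,0,0,0,-0.2,0,0,0,-0.3,0,0,0,-0.3,0,0,0,0,0])

```text
t: 9.83
tcp_pos: [664.4, 28.7, 178.1]
tcp_rot: [0.002, 0.73, 0.683, 0.001]
ft_force: [0.5, -0.3, -4.0]
opening: 8.1
finger_force: 59.6
```

Emit:
play_rows(series=[0,0,-0.4,0,0,0,-0.7,0,0,0,-0.7,0,0,0,-0.7,0,0,0,-0.5,0,0,-0.3,0,0,0,-0.5,0,0,0,-0.5,0,0,0,-0.5,0,0,0,-0.2,0,0])

```text
t: 10.67
tcp_pos: [620.8, 31.8, 234.4]
tcp_rot: [-0.001, 0.73, 0.683, -0.001]
ft_force: [0.3, -0.4, -4.7]
opening: 8.3
finger_force: 59.6
```

Emit:
play_rows(series=[-0.3,-0.15,0,0,-0.6,-0.3,0,0,-0.8,-0.4,0,0,-0.8,-0.4,0,0,-0.8,-0.4,0,0,-0.8,-0.4,0,0,-0.8,-0.4,0,0,-0.8,-0.4,0,0,-0.8,-0.4,0,0,-0.8,-0.4,0,0,-0.8,-0.4,0,0,-0.8,-0.4,0,0,-0.8,-0.4,0,0,-0.8,-0.4,0,0,-0.8,-0.4,0,0,-0.8,-0.4,0,0,-0.8,-0.4,0,0,-0.8,-0.4,0,0])

```text
t: 12.17
tcp_pos: [466.7, -234.4, 235.6]
tcp_rot: [0.0, 0.731, 0.683, -0.0]
ft_force: [-0.0, -1.0, -4.3]
opening: 8.8
finger_force: 59.7
```

Emit:
play_rows(series=[-0.8,-0.4,0,0,-0.8,-0.4,0,0,-0.8,-0.4,0,0,-0.8,-0.4,0,0,-0.8,-0.4,0,0,-0.6,-0.3,0,0,-0.3,-0.15,0,0,0,0,0,0])

```text
t: 12.83
tcp_pos: [411.4, -328.7, 235.5]
tcp_rot: [0.0, 0.731, 0.682, -0.0]
ft_force: [-0.3, 1.0, -2.7]
opening: 8.1
finger_force: 59.6
```

```bash
cat > s.py <<'E'
from h import *
import sys
plan(402,-338,145,86.15)
p,d=optics.capture('side'); save(sys.argv[1],cv2.resize(p[60:260,230:400],(510,600),interpolation=cv2.INTER_CUBIC))
for n in ['caddy_top','caddy_mid','ware_board']:
    for q in optics.spot_point('side',n)[:1]: print(n,round(q['p'],2),np.round(q['uv'],1), atz('side',q['uv'],0).round(1), atz('side',q['uv'],93).round(1),atz('side',q['uv'],168).round(1))
E
python3 s.py s2.png
```

```text
t 12.83 tcp [ 411.4 -328.7  235.5] head 86.00 q [-0.84  0.11  1.67 -0.    1.36 -0.77] F [-0.3  1.  -2.7] open 8.1
d [ -9.4  -9.3 -90.5] tool mm [-10.   -8.7  90.5] shares [-0.498 -0.435  4.525] roll deg -0.15
caddy_top 0.8 [303.7  92.5] [ 375.5 -668.1    0. ] [ 385.4 -550.6   93. ] [ 393.4 -455.9  168. ]
caddy_mid 0.57 [298.8 108.9] [ 399.4 -557.5    0. ] [ 407.5 -448.5   93. ] [ 413.9 -360.7  168. ]
ware_board 0.58 [298.8 147.3] [ 404.  -329.1    0. ] [ 411.7 -237.7   93. ] [ 417.9 -164.1  168. ]
```

View pics/s2.png

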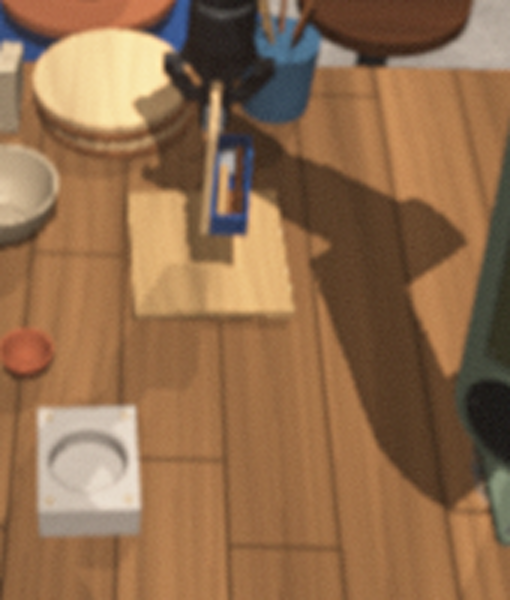

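The side view shows the caddy held upright in the jaws at (215,185), above the board at (210,250). I'll centre it and lower, slowly for the last part.

Emit:
play_rows(series=[-0.25,-0.22,0,0,-0.25,-0.22,0,0,0,0,0.3,0,0,0,0.6,0,0,0,0.6,0,0,0,0.6,0,0,0,0.6,0,0,0,0.6,0,0,0,0.6,0,0,0,0.4,0,0,0,0.2,0,0,0,0.1,0,0,0,0.1,0,0,0,0,0])

```text
t: 14.2
tcp_pos: [403.1, -336.8, 141.7]
tcp_rot: [0.0, 0.73, 0.683, -0.0]
ft_force: [-0.2, 0.3, -5.0]
opening: 7.9
finger_force: 59.6
```

Emit:
play_rows(series=[0,0,0.1,0,0,0,0.1,0,0,0,0.1,0,0,0,0.1,0,0,0,0,0,0,0,0,0])

```text
t: 14.7
tcp_pos: [402.8, -336.4, 133.3]
tcp_rot: [-0.0, 0.73, 0.683, 0.0]
ft_force: [-0.5, -0.1, -4.0]
opening: 8.4
finger_force: 59.6
```

Emit:
play_rows(series=[0,0,0.05,0,0,0,0.05,0,0,0,0.05,0,0,0,0,0])

```text
t: 15.03
tcp_pos: [402.7, -336.4, 130.2]
tcp_rot: [-0.0, 0.73, 0.683, 0.0]
ft_force: [-1.0, 0.7, -3.0]
opening: 8.2
finger_force: 59.6
```

Emit:
play_rows(series=[0,0,0.05,0,0,0,0.05,0,0,0,0,0])

```text
t: 15.28
tcp_pos: [403.4, -336.6, 129.7]
tcp_rot: [0.0, 0.73, 0.683, 0.0]
ft_force: [0.6, 3.0, 4.6]
opening: 8.0
finger_force: 60.8
```

Contact: the wrist force went from -4 N to +4.6 N at the expected height. Releasing and retreating.

Emit:
play_rows(series=[0,0,0,0,0,0,0,0,0,0,0,0,0,0,0,0,0,0,0,0,0,0,0,0,0,0,0,0,0,0,0,0], jaw=0.6)

```text
t: 15.95
tcp_pos: [402.9, -336.5, 128.4]
tcp_rot: [-0.0, 0.73, 0.683, 0.0]
ft_force: [0.7, -0.5, 0.1]
opening: 51.1
finger_force: 0.0
```

Emit:
play_rows(series=[0,0,-0.3,0,0,0,-0.6,0,0,0,-0.8,0,0,0,-0.8,0,0,0,-0.8,0,0,0,-0.8,0,0,0,-0.8,0,0,0,0,0])

```text
t: 16.62
tcp_pos: [404.8, -338.6, 231.7]
tcp_rot: [0.005, 0.73, 0.683, -0.0]
ft_force: [0.5, -1.1, 0.5]
opening: 51.5
finger_force: 0.0
```

```bash
python3 -c "
from h import *
plan(480,26,230,86.15)
p,d=optics.capture('top');C=cloud('top',d)
m=(C[...,2]>150)&(C[...,2]<178)&(abs(C[...,0]-402)<40)&(abs(C[...,1]+337)<100);P=C[m]
import collections
print('plate',len(P),P.mean(0),np.percentile(P[:,2],[5,50,95]),P.min(0),P.max(0))
P=C[(abs(C[...,2]-50)<3)&(abs(C[...,0]-545)<110)&(abs(C[...,1]-25)<100)];print('mould',cv2.minAreaRect(P[:,:2].astype(np.float32)))
# upstand studs/caddy clearance
p,d=optics.capture('side')
for n,z in [('caddy_top',168),('caddy_mid',93)]:
    for q in optics.spot_point('side',n)[:1]: print(n,round(q['p'],2),atz('side',q['uv'],z).round(1))
"
```

```text
t 16.62 tcp [ 404.8 -338.6  231.7] head 86.15 q [-0.86  0.11  1.68  0.    1.35 -0.79] F [ 0.5 -1.1  0.5] open 51.5
d [ 75.2 364.6  -1.7] tool mm [368.9  50.6   1.7] shares [18.443  2.529  0.087] roll deg 0.0
plate 124 [ 404.17239953 -313.01479756  167.4387943 ] [162.47793124 167.96889991 171.32080887] [ 398.47699487 -363.76415979  150.17810947] [ 409.48845408 -264.13339573  172.76932642]
mould ((543.4292602539062, 23.379959106445312), (110.1556625366211, 139.8113250732422), 3.3311944007873535)
caddy_top 0.72 [ 397.9 -329.8  168. ]
caddy_mid 0.63 [ 411.5 -322.4   93. ]
```

Emit:
play_rows(series=[0,0,0,1,0,0,0,1,0,0,0,1,0,0,0,1,0,0,0,1,0,0,0,1,0,0,0,1,0,0,0,1,0,0,0,1,0,0,0,1,0,0,0,1,0,0,0,1,0,0,0,1,0,0,0,1,0,0,0,1,0,0,0,1,0,0,0,1,0,0,0,1,0,0,0,1,0,0,0,1], jaw=1)

```text
t: 18.48
tcp_pos: [402.2, -335.8, 224.8]
tcp_rot: [-0.001, 0.999, 0.052, -0.001]
ft_force: [-0.7, -0.3, -0.7]
opening: 85.5
finger_force: 0.0
```

Emit:
play_rows(series=[0,0,0,1,0,0,0,1,0,0,0,0.5,0,-1,0,0,0,-1,0,0,0,-1,0,0,0,-1,0,0,0,-1,0,0,0,-1,0,0,0,-1,0,0,0,-1,0,0,0,-1,0,0,0,-1,0,0,0,-1,0,0,0,-1,0,0])

```text
t: 19.73
tcp_pos: [418.1, -95.7, 225.1]
tcp_rot: [-0.001, 0.999, -0.034, -0.001]
ft_force: [0.7, -0.1, 0.4]
opening: 85.4
finger_force: 0.0
```

Emit:
play_rows(series=[0,-1,0,0,0,-1,0,0,0,-1,0,0,0,-1,0,0,0,-1,0,0,0,-0.5,0,0,0,0,0,0,0,0,0,0])

```text
t: 20.4
tcp_pos: [425.9, 12.7, 225.7]
tcp_rot: [0.0, 0.999, -0.033, -0.001]
ft_force: [-0.6, 0.6, -0.2]
opening: 85.2
finger_force: 0.0
```

```bash
cat > m.py <<'E'
from h import *
import sys
plan(440,30,20,-3.85)
p,d=optics.capture('top');C=cloud('top',d)
P=C[(abs(C[...,2]-50)<3)&(C[...,0]>480)&(C[...,0]<682)&(abs(C[...,1]-25)<95)];r=cv2.minAreaRect(P[:,:2].astype(np.float32));print('top mould',r)
i=optics.camera_info('wrist');p,d=optics.capture('wrist');C=cloud('wrist',d,i);im=cv2.cvtColor(p,cv2.COLOR_RGB2HSV)
np.save('wc.npy',C); 
if len(sys.argv)>1: save(sys.argv[1],p)
P=C[(abs(C[...,2]-50)<3)&(C[...,0]>480)&(C[...,0]<683)&(abs(C[...,1]-25)<95)&(im[...,1]<60)]
if len(P)>50: print('wrist mould',len(P),cv2.minAreaRect(P[:,:2].astype(np.float32)))
g=(im[...,0]>60)&(im[...,0]<95)&(im[...,1]>80)&(abs(C[...,2]-110)<2)&(C[...,0]>620);P=C[g]
if len(P)>50:
    f=np.polyfit(P[:,1],P[:,0],1);print('up',len(P),f,np.polyval(f,25),np.percentile(P[:,0]-np.polyval(f,P[:,1]),[1,50,99]))
E
python3 m.py w3.png
```

```text
t 20.40 tcp [425.9  12.7 225.7] head -3.77 q [-0.17 -0.1   1.9  -0.    1.34  1.46] F [-0.6  0.6 -0.2] open 85.2
d [  14.1   17.3 -205.7] tool mm [ 12.9 -18.2 205.7] shares [ 0.645 -0.911 10.287] roll deg 0.08
top mould ((543.4506225585938, 23.277740478515625), (110.00576782226562, 139.53436279296875), 3.2492237091064453)
wrist mould 9071 ((545.85009765625, 27.282215118408203), (110.28491973876953, 140.7298126220703), 3.2606146335601807)
```

View pics/w3.png

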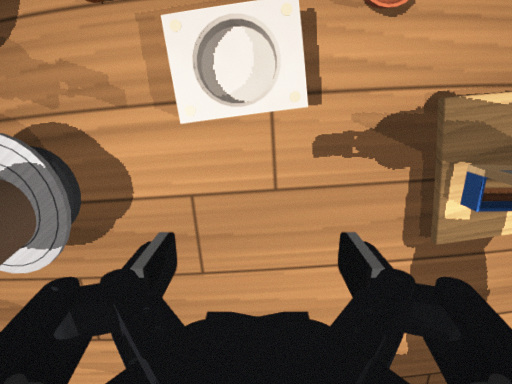

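The wrist view shows the mould at (240,60), dead ahead of the open fingers, whose tips are at (165,240) and (350,240). The wheel is clear at the left. I'll shift sideways and descend in front of the mould.

Emit:
play_rows(series=[0.5,-0.5,0,0,0.15,-0.5,0,0,0,0,1,0,0,0,1,0,0,0,1,0,0,0,1,0,0,0,1,0,0,0,1,0,0,0,1,0,0,0,1,0,0,0,1,0,0,0,0.6,0,0,0,0.4,0,0,0,0.2,0,0,0,0,0])

```text
t: 21.75
tcp_pos: [440.3, 31.6, 21.9]
tcp_rot: [-0.0, 0.999, -0.034, -0.001]
ft_force: [-0.8, -0.2, -0.7]
opening: 85.5
finger_force: 0.0
```

```bash
python3 -c "
from h import *
plan(470,30,20,-3.85)"
```

```text
t 21.75 tcp [440.3  31.6  21.9] head -3.88 q [-0.12  0.25  2.02 -0.    0.87  1.51] F [-0.8 -0.2 -0.7] open 85.5
d [29.7 -1.6 -1.9] tool mm [29.7 -0.4  1.9] shares [ 1.486 -0.019  0.095] roll deg -0.03
```

Emit:
play_rows(series=[0.3,0,0,0,0.3,0,0,0,0.3,0,0,0,0.3,0,0,0,0.3,0,0,0,0.3,0,0,0,0.3,0,0,0,0.3,0,0,0,0.3,0,0,0,0.3,0,0,0,0.3,0,0,0,0.3,0,0,0,0.3,0,0,0,0.3,0,0,0,0.3,0,0,0,0,0,0,0])

```text
t: 23.08
tcp_pos: [528.9, 26.1, 21.6]
tcp_rot: [-0.0, 0.999, -0.034, -0.003]
ft_force: [-4.7, 1.2, 1.0]
opening: 85.1
finger_force: 2.1
```

```bash
python3 m.py w4.png
```

```text
t 23.08 tcp [528.9  26.1  21.6] head -3.84 q [-0.11  0.41  1.81  0.    0.94  1.52] F [-4.7  1.2  1. ] open 85.1
d [-88.9   3.9  -1.6] tool mm [-89.    2.    1.6] shares [-4.449  0.102  0.08 ] roll deg 0.01
top mould ((621.2438354492188, 11.35650634765625), (140.59033203125, 53.58386993408203), 83.0467529296875)
wrist mould 49205 ((576.7037353515625, 18.812843322753906), (142.0419921875, 119.27497863769531), 86.38935089111328)
```

```bash
cat > e.py <<'E'
from h import *
import sys
o,a=head()
i=optics.camera_info('wrist');p,d=optics.capture('wrist');C=cloud('wrist',d,i);im=cv2.cvtColor(p,cv2.COLOR_RGB2HSV)
if len(sys.argv)>1: save(sys.argv[1],p)
th=np.radians(-3.85); N=np.array([np.cos(th),np.sin(th)]); T=np.array([-np.sin(th),np.cos(th)])
q=C[...,:2]-np.array([690,25.]); u=q@N; v=q@T; z=C[...,2]
print('tcp u,v',(np.array(o['tcp_pos'][:2])-[690,25])@N,(np.array(o['tcp_pos'][:2])-[690,25])@T,'F',np.round(o['ft_force'],1),'t',o['t'])
m=(abs(z-50)<3)&(im[...,1]<70)&(u<8)&(u>-170)&(abs(v)<110)&(d>0)
print('v range',np.percentile(v[m],[.5,99.5]))
for v0 in range(-75,66,20):
    b=m&(abs(v-v0)<4)
    if b.sum()>10: print('mould v',v0,'far u',np.percentile(u[b],99).round(1),'near',np.percentile(u[b],1).round(1))
g=(im[...,0]>60)&(im[...,0]<95)&(im[...,1]>80)&(u>-25)&(u<40)&(d>0)
gg=g&(z>20)&(z<104)
for v0 in range(-140,141,40):
    b=g&(abs(z-110)<2)&(abs(v-v0)<6); c=gg&(abs(v-v0)<6)
    print('up v',v0,'top u',np.percentile(u[b],[2,98]).round(1) if b.sum()>10 else None,'face u',np.median(u[c]).round(1) if c.sum()>10 else None,c.sum())
E
python3 e.py w4.png
```

```text
tcp u,v -160.74528049956194 -9.752138431360114 F [-3.7  0.9  0.2] t 23.1833
v range [-83.20144101  56.04105143]
mould v -75 far u -55.7 near -149.6
mould v -55 far u -55.6 near -160.2
mould v -35 far u -55.5 near -150.3
mould v -15 far u -138.4 near -150.4
mould v 5 far u -55.4 near -150.4
mould v 25 far u -55.8 near -149.7
mould v 45 far u -57.0 near -150.4
up v -140 top u None face u None 0
up v -100 top u None face u None 0
up v -60 top u None face u None 0
up v -20 top u None face u None 0
up v 20 top u None face u None 0
up v 60 top u None face u None 0
up v 100 top u None face u None 0
up v 140 top u None face u None 0
```

View pics/w4.png

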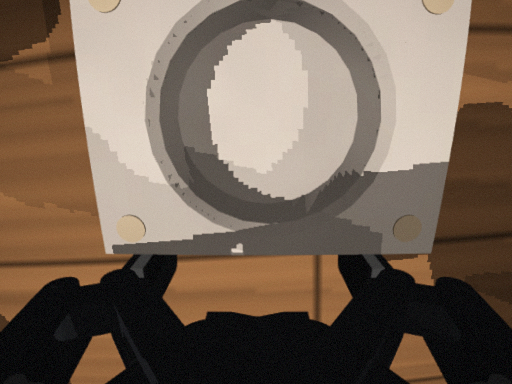

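The mould is square to both fingers, its near face straight across row 253. It has about 40 mm to go and sits 13 mm right of the upstand's middle, within tolerance. Pushing on.

Emit:
play_rows(series=[0.3,0,0,0,0.3,0,0,0,0.3,0,0,0,0.3,0,0,0,0.3,0,0,0,0.25,0,0,0,0,0,0,0])

```text
t: 23.82
tcp_pos: [567.1, 23.1, 22.7]
tcp_rot: [0.0, 0.999, -0.034, 0.001]
ft_force: [-1.4, -1.4, -2.3]
opening: 85.3
finger_force: 0.6
```

Emit:
play_rows(series=[0.1,0,0,0,0.1,0,0,0,0,0,0,0])

```text
t: 24.07
tcp_pos: [568.7, 23.1, 22.7]
tcp_rot: [0.0, 0.999, -0.034, -0.001]
ft_force: [-5.4, -0.3, 1.1]
opening: 85.5
finger_force: 3.3
```

Emit:
play_rows(series=[0.1,0,0,0,0,0,0,0])

```text
t: 24.23
tcp_pos: [570.3, 23.1, 22.8]
tcp_rot: [-0.0, 0.999, -0.034, -0.001]
ft_force: [-6.6, -0.4, 3.0]
opening: 85.6
finger_force: 3.3
```

Emit:
play_rows(series=[0.05,0,0,0,0.05,0,0,0,0,0,0,0])

```text
t: 24.48
tcp_pos: [570.2, 23.1, 22.8]
tcp_rot: [-0.0, 0.999, -0.034, -0.004]
ft_force: [-13.2, -0.3, 8.5]
opening: 85.5
finger_force: 6.5
```

Emit:
play_rows(series=[0.05,0,0,0,0.05,0,0,0,0,0,0,0])

```text
t: 24.73
tcp_pos: [570.1, 23.1, 22.8]
tcp_rot: [-0.0, 0.999, -0.034, -0.006]
ft_force: [-18.8, -0.5, 13.3]
opening: 85.2
finger_force: 9.3
```

The TCP has stopped advancing while the force climbs, so the mould is against the upstand. One more small press, then back off, rise and check.

Emit:
play_rows(series=[0.05,0,0,0,0.05,0,0,0,0,0,0,0])

```text
t: 24.98
tcp_pos: [570.1, 23.1, 22.8]
tcp_rot: [-0.0, 0.999, -0.033, -0.009]
ft_force: [-23.2, 0.6, 19.6]
opening: 85.2
finger_force: 12.2
```

Emit:
play_rows(series=[-0.1,0,0,0,-0.2,0,0,0,-0.4,0,0,0,-0.8,0,0,0,-0.8,0,0,0,-0.5,0,0,0,0,0,-0.5,0,0,0,-1,0,0,0,-1,0,0,0,-1,0,0,0,-1,0,0,0,-1,0,0,0,-1,0,0,0,-1,0,0,0,0,0])

```text
t: 26.23
tcp_pos: [526.7, 25.8, 179.1]
tcp_rot: [0.001, 0.999, -0.034, 0.007]
ft_force: [1.0, -0.8, 1.0]
opening: 85.5
finger_force: 0.0
```

```bash
python3 e.py w5.png; python3 - <<'E'
from h import *
th=np.radians(-3.85); N=np.array([np.cos(th),np.sin(th)]); T=np.array([-np.sin(th),np.cos(th)])
p,d=optics.capture('top'); save('top2.png',cv2.resize(p[110:290,180:430],(800,576),interpolation=cv2.INTER_CUBIC)); C=cloud('top',d)
for n,z in [('mould_far_left',25),('mould_far_right',25),('mould_mid',25),('upstand',0),('caddy_top',168),('caddy_mid',93),('ware_board',0)]:
    for q in optics.spot_point('top',n)[:1]: print(n,round(q['p'],2),atz('top',q['uv'],z).round(1))
P=C[(C[...,2]>160)&(C[...,2]<178)&(abs(C[...,0]-402)<40)&(abs(C[...,1]+337)<100)];print('plate',P.mean(0),np.percentile(P[:,2],50),P.min(0),P.max(0))
E
```

```text
tcp u,v -163.02319738321455 -10.185441537613297 F [ 1.  -0.8  1. ] t 26.2333
v range [-83.23691039  55.86020441]
mould v -75 far u -0.1 near -107.8
mould v -55 far u -0.0 near -107.9
mould v -35 far u -0.2 near -108.9
mould v -15 far u -0.0 near -108.9
mould v 5 far u -0.3 near -108.9
mould v 25 far u -0.6 near -108.3
mould v 45 far u -0.4 near -107.7
up v -140 top u None face u 0.4 183
up v -100 top u None face u 0.4 184
up v -60 top u None face u None 0
up v -20 top u None face u None 0
up v 20 top u None face u None 0
up v 60 top u None face u 0.8 75
up v 100 top u None face u 0.9 180
up v 140 top u None face u 1.0 207
mould_far_left 0.56 [687.3  82.8  25. ]
mould_far_right 0.85 [682.7 -57.3  25. ]
mould_mid 0.73 [653.3 180.   25. ]
upstand 0.58 [688.   22.1   0. ]
caddy_top 0.93 [ 395.8 -340.1  168. ]
caddy_mid 0.59 [ 405.1 -332.9   93. ]
ware_board 0.63 [ 405.4 -342.4    0. ]
plate [ 402.24777748 -338.097381    168.22673675] 168.3771932379774 [ 394.03541871 -413.50600291  161.35842411] [ 409.51739002 -264.20655624  173.43131057]
```

View pics/top2.png

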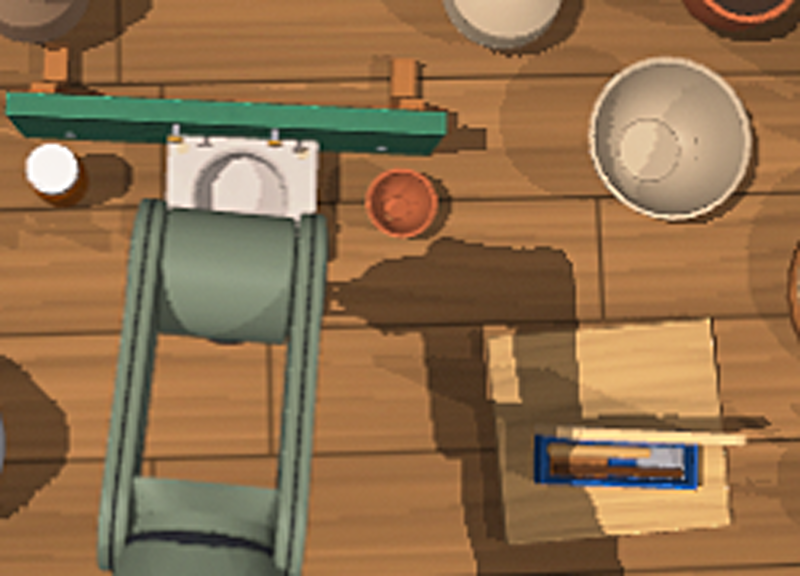

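View pics/w5.png

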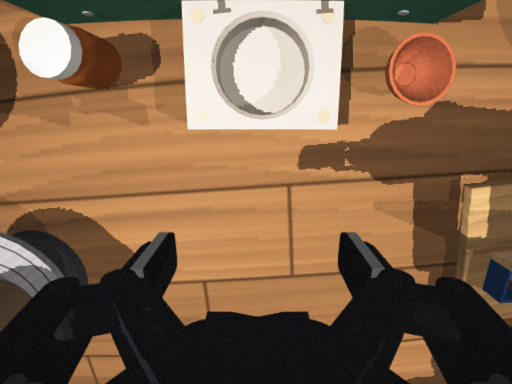

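The top view shows the mould at (243,178) flush under the bare studs and the caddy standing upright on the board at (635,458), plate centre about (402,-338). The wrist view shows the mould's far side against the upstand along the top rows. The fitted gap is about 1 mm at both corners, and the jar and bowl are undisturbed. Handing in.

```bash
python3 -c "
from h import *
print(sign_off())"
```

```text
the job is handed in; nothing more can be done
None
```

The job is handed in at about 26 s of the 64 s: the caddy stands upright in the middle of the ware board, and the mould lies square and flush against the upstand below the bare studs, about 1 mm gap at both far corners and 14 mm right of the middle; no verdict came back.

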